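# Anneal a paperweight and lock the bench kiln on

### The job

Stand the squat glass paperweight upright on the hearth of the bench annealer, setting it down rather than dropping it, and slide the lid fully shut over it. Then push the T-handled key fully down into the keyhole that the lid has uncovered, turn it clockwise as far as it goes, and leave it there. Leave the other tools, the vase and the round-headed key where they are.

Things in the scene. Friction and masses are not known exactly. Their poses are not given: they have to be found in the camera images.
- kiln: bench annealer: fixed grey steel box, 180 mm (x) by 380 mm (y), origin under its centre, z up. Open white brick chamber centred at y +100: inside 130 x 130 mm, rim 110 mm above the table. Lid rails at x +-92, top 122 mm high. At the -y half a deck 85 mm high between cheeks (x +-85, 110 high), keyhole at y -80; controller box at y -150 to -190, 155 high.
- hearth (a point): centre of the chamber's floor, 35 mm above the table; axes as the annealer's
- lid (a joint): steel sliding lid over the annealer, 176 x 170 x 14 mm, underside 112 mm and top 126 mm above the table: 0 = fully shut over the chamber; grows (m) as it slides to the annealer's -y, at most 0.15. Starts open, covering the deck and keyhole. Slides with about 3 N and stays where left.
- lid_grip (a point): middle of the lid's wooden handle bar: 120 mm long along the annealer's x, 16 mm thick, 18 mm high, its centre 34 mm above the lid's top (160 mm above the table) on two thin posts; moves with the lid
- lock (a joint): turn (rad) of the key cylinder in the deck, clockwise seen from above: 0 = slot along the annealer's x, stop at 1.25; starts between 0 and 0.2
- keyhole (a point): centre of the slot's mouth, on top of the key cylinder, a round steel boss 54 mm across standing 16 mm above the deck (101 mm above the table); its x axis is the slot's long side and turns with the cylinder, z up. Slot 18.5 x 10.5 mm, 36 mm deep; either way round fits.
- key: steel T-handled key, 87 mm tall, 0.12 kg, standing upright in the rack; origin at the centre of the blade's foot, z up. Blade 16 (x) by 8 (y) mm, 34 mm long; then a round shoulder 28 mm across (z 34 to 42) that rests on the boss when fully in; then a neck 14 mm across; then the handle bar, 70 mm along x, 14 mm in y, z 67 to 87.
- round_key: steel key with the same blade, shoulder and height but a round disc head 40 mm across; stands in the rack's other hole; must stay there
- rack: fixed dark wooden key rack, 170 (x) by 64 (y) mm, 50 mm high, origin under its centre; two upright holes at x -42 and +42 mm, blades along x, 34 mm deep in the block
- board: fixed wooden board 200 (x) by 110 (y) mm, 10 mm thick, origin under its centre; the paperweight and the vase stand on it about 100 mm apart along x
- paperweight: squat barrel of green glass, 62 mm across, 58 mm high, straight-sided from 8 to 44 mm; about 0.35 kg; origin at the centre of its underside, z up
- vase: taller vase of the same glass, 52 mm across, 125 mm high, origin at the centre of its underside; must stay on the board
- jacks: steel jacks (sprung pair of dark blades, 210 mm long, 50 wide, 12 high) lying flat near the robot; origin on its underside; must stay
- paddle: flat wooden paddle, 260 mm long, blade 70 wide, 12 high, lying near the robot; origin on its underside; must stay
- wax_pot: open steel pot, 80 mm across and 70 high; origin on its underside; must stay
- block: wooden shaping block 70 x 70 x 50 mm high with a 150 mm round handle along its +x; origin on its underside; must stay
Things that resemble listed ones, but are neither listed nor needed, are in the scene too. Leave any pink or yellow look-alike of the key alone.

How it is judged:
On the way, in this order (a step that is already met when the one before it is completed fails the run):
1. the paperweight stands on the hearth and is let go (z of paperweight in the frame of hearth between -0.005 and 0.005 m and x of paperweight in the frame of hearth between -0.04 and 0.04 m and y of paperweight in the frame of hearth between -0.04 and 0.04 m and angle between paperweight's own z axis and vertical below 0.1 rad and contact force between paperweight and the fingers below 0.1 N and linear speed of paperweight below 0.02 m/s), for 0.2 s.
2. the lid is slid fully shut (value of joint lid below 0.006 m), for 0.2 s.
3. the T-handled key is fully in the keyhole (z of key in the frame of keyhole below -0.03 m and horizontal distance between key and keyhole below 0.004 m and angle between key's own z axis and vertical below 0.1 rad), for 0.2 s.
4. the key, fully in, is turned clockwise to the stop (all of step 3 and value of joint lock above 1.12 rad), for 0.2 s.
At the end, for the whole second after the job is handed in: Paperweight upright (0.1 rad) on the hearth, within 40 mm of its centre in x and y; lid shut to 6 mm; T-handled key at least 30 mm deep in the keyhole, within 4 mm of its axis, upright (0.1 rad); cylinder turned to 1.12 rad or more of its 1.25; key and paperweight at rest (all of step 4 and z of paperweight in the frame of hearth between -0.005 and 0.005 m and x of paperweight in the frame of hearth between -0.04 and 0.04 m and y of paperweight in the frame of hearth between -0.04 and 0.04 m and angle between paperweight's own z axis and vertical below 0.1 rad and value of joint lid below 0.006 m and linear speed of each of key, paperweight below 0.02 m/s); the robot touches nothing.
It fails at once if the paperweight is let go more than 20 mm above the hearth (dropped in) (contact force between paperweight and anything else below 0.02 N and z of paperweight in the frame of hearth between 0.02 and 0.3 m and x of paperweight in the frame of hearth between -0.065 and 0.065 m and y of paperweight in the frame of hearth between -0.065 and 0.065 m).
It fails at once if another tool, the vase or the round-headed key is moved by more than 30 mm or knocked over (distance of any of vase, round_key, jacks, paddle, wax_pot, block from where it was at the start of the episode above 0.03 m or angle between vase's own z axis and vertical above 0.5 rad).
It also fails if it takes over 72 s, if anything falls off the work surface, if the arm or the gripper's body presses on something with over 40 N, if the wrist force passes 120 N, or if a joint passes its speed limit or range.

### The arm

A 6-joint arm with a two-finger parallel gripper is mounted at the origin on the work surface. World frame = base frame: x ahead of the robot, y to its left, z up, the work surface at z = 0. Lengths are in m, angles in rad, forces in N, time in s.
With the tool pointing down it reaches from about 0.2 to 0.875 m from the base axis. Payload 3.4 kg.
Tool frame: the origin (TCP) lies between the finger pads; the fingertips stand 25 mm ahead of it and the grasp point (between the pads) lies 6 mm ahead of it (r.nose_length is the z of the fingertips in the tool frame, in m); z points along the fingers, y is the line along which they close (so a half turn about z gives the same grasp; the last joint's range is limited). The gripper opens to 94 mm and grips with 3 to 60 N. Pads are 16 mm wide; open, the fingers measure 119 mm over their backs; the gripper's body (75 mm by 177 mm) begins 78 mm behind the grasp point.
Start: joints at [-1.394, 0.276, 1.505, -0, 1.361, -0.121], TCP at [0.169, -0.55, 0.23] pointing down, gripper open.
Joint ranges: [-2.89, 2.89], [-0.75, 2.08], [0.22, 2.7], [-1.18, 4.32], [0.11, 2.71], [-2.7, 2.7]. Speed limits (rad/s): [2.57, 2.57, 3.14, 3.14, 3.14, 3.14].

### API

Orientations are given as a unit quaternion [w, x, y, z].
In Python, from plant import r, gripper_to, inverse_kinematics, vision, models, telemetry gives the robot as it stands. Calls block until the motion is done:
- r.move_to(position, orientation): joint-space move of the TCP to a pose.
- r.move_l(position, rot=None, vel=0.15, guard=None): straight line of the TCP; rot=None keeps the orientation; vel is the mean speed in m/s. With guard (N) it stops when the force on the tool has changed by that much, and returns True; else False.
- r.movej(angles): joint-space move.
- gripper_to(opening, f_grip=None): finger opening in m; f_grip is the grip in N (None keeps the last); returns when the fingers have stopped.
- r.hold(seconds).
- inverse_kinematics(position, orientation): joint angles nearest the present ones, or None.
- vision.snapshot(name): name is "scene" or "top" or "wrist"; returns the picture (480x640x3 uint8, red, green, blue); there is no depth.
- vision.get_calibration(name): a dict with "fx", "fy", "cx", "cy" (pixels), "position" and "orientation" of the camera in the world. Camera axes: x right, y down, z forward; pixel columns grow to the right and rows downward; lengths in m; the calibration is good to about 2 mm. A picture is of the moment at which its call begins: read the wrist's pose just before it. get_calibration takes no time and is no camera call; for the wrist camera it gives the pose at the moment of the call.
A pose or a line that the arm cannot do raises r.PlanningError and nothing moves.
- r.sign_off(): hands the job in; it is judged then, once.
Trained networks look in the newest picture that a camera, given by its name, has taken for a name from the list of things; names that differ only in an ending like _2 or _b are one class to them, and where a whole thing is asked for, a point or a joint stands for the part that bears it (a point fixed in the world has none). Each returns a list of dicts, best first, with "score" (0 to 1); they miss things now and then, are a little off and sometimes report something else, mostly with a low value. They report only what shows in the picture. A call takes as long as a camera call. They do not tell look-alikes from the thing itself.
- models.boxes_of(thing, camera): "at" ([x, y, z] in m, in world coordinates, good to about 4 mm: the middle of the surface that is visible of it).
- models.regions_of(thing, camera): "pixels" (480x640 bool, what is visible of it).
- models.mark_of(thing, camera): "at" ([x, y, z] in m, in world coordinates, good to about 4 mm: a listed point, or the origin of a listed thing).
Readings, each from a call of its own:
- telemetry.current_t(): time.
- telemetry.current_joints(): joint angles.
- telemetry.current_dq(): joint speeds.
- telemetry.current_joint_efforts(): joint torques, N m.
- telemetry.current_ee_pos(): TCP position.
- telemetry.current_tool_rot(): TCP orientation.
- telemetry.current_wrist_force(): force on the tool from outside, world axes, zero at the start.
- telemetry.current_torque(): the same for the moment, N m.
- telemetry.current_opening(): finger opening in m.
- telemetry.current_finger_force(): force on a finger pad.
Only numpy, scipy, OpenCV 4.12 (cv2) and the standard library are available. Lean on these libraries where they do the work, as an engineer would, in place of code of your own. Each camera call takes 0.05 s, during which the arm holds its last target. There are 200 camera calls.

## Working session

There is one attempt and no reset: what is moved stays moved. The work goes in short steps, each a Python script; the robot and the scene stay as the last script left them, time stands still between calls to the robot, and variables do not carry over. Pictures are saved under pics/ and viewed, at most 10 in all, crops included, and the job is handed in when it is done.

```bash
ls; mkdir -p pics
python3 - <<'E'
from plant import r, vision, models, telemetry
import cv2, numpy as np
ims={}
for c in ("scene","top"):
    im=vision.snapshot(c); cv2.imwrite(f"pics/{c}0.png",im[:,:,::-1]); k=vision.get_calibration(c)
    print(c,{a:np.round(b,3).tolist() for a,b in k.items()})
    for t in "kiln hearth lid lid_grip keyhole key round_key rack board paperweight vase jacks paddle wax_pot block".split():
        try: print(t,[(np.round(d["at"],3).tolist(),round(d["score"],2)) for d in models.mark_of(t,c)][:4])
        except Exception as e: print(t,e)
print(telemetry.current_t(), r.nose_length)
E
```

```text
pics
scene {'fx': 565.216, 'fy': 565.216, 'cx': 322.682, 'cy': 245.894, 'position': [1.051, 0.869, 0.963], 'orientation': [-0.111, 0.259, 0.871, -0.402]}
kiln [([0.63, 0.002, -0.004], 0.88)]
hearth []
lid it knows: block, board, hearth, jacks, key, keyhole, kiln, lid_grip, paddle, paperweight, rack, round_key, vase, wax_pot
lid_grip [([0.639, -0.038, 0.162], 0.97), ([0.517, 0.351, -0.004], 0.47)]
keyhole [([0.476, 0.347, 0.015], 0.52)]
key [([0.474, 0.351, 0.016], 0.73), ([0.515, 0.474, 0.0], 0.67), ([0.349, 0.344, 0.004], 0.55)]
round_key [([0.608, 0.096, 0.031], 0.72), ([0.557, 0.354, 0.016], 0.55)]
rack [([0.516, 0.353, -0.004], 0.73)]
board [([0.474, -0.375, 0.002], 0.83), ([0.609, 0.102, 0.032], 0.52)]
paperweight [([0.522, -0.396, 0.008], 0.98)]
vase [([0.423, -0.364, 0.009], 0.73)]
jacks [([0.368, 0.15, 0.0], 0.76)]
paddle [([0.356, -0.121, -0.003], 0.7)]
wax_pot [([0.692, 0.37, 0.001], 0.62)]
block [([0.696, -0.397, -0.001], 0.89)]
top {'fx': 546.024, 'fy': 546.024, 'cx': 323.027, 'cy': 242.183, 'position': [0.286, 0.033, 1.437], 'orientation': [-0.071, 0.705, -0.702, 0.064]}
[... 233 characters left out ...]
id_grip [([0.638, -0.04, 0.157], 0.67)]
keyhole [([0.631, -0.001, -0.001], 0.3)]
key [([0.476, -0.375, 0.002], 0.66), ([0.351, 0.344, -0.007], 0.65), ([0.472, 0.349, 0.016], 0.55), ([0.52, 0.473, -0.003], 0.55)]
round_key [([0.56, 0.354, 0.013], 0.8)]
rack [([0.519, 0.348, -0.003], 0.68), ([0.527, -0.395, 0.014], 0.41)]
board [([0.476, -0.376, -0.001], 0.85)]
paperweight [([0.42, -0.365, 0.014], 0.62), ([0.529, -0.396, 0.012], 0.57)]
vase [([0.42, -0.367, 0.012], 0.88), ([0.366, 0.154, -0.0], 0.56)]
jacks [([0.369, 0.152, 0.0], 0.72)]
paddle [([0.354, -0.125, -0.001], 0.97)]
wax_pot [([0.69, 0.372, 0.003], 0.89)]
block [([0.695, -0.396, 0.002], 0.74), ([0.53, -0.394, 0.015], 0.59)]
1.5 0.025
```

View pics/scene0.png

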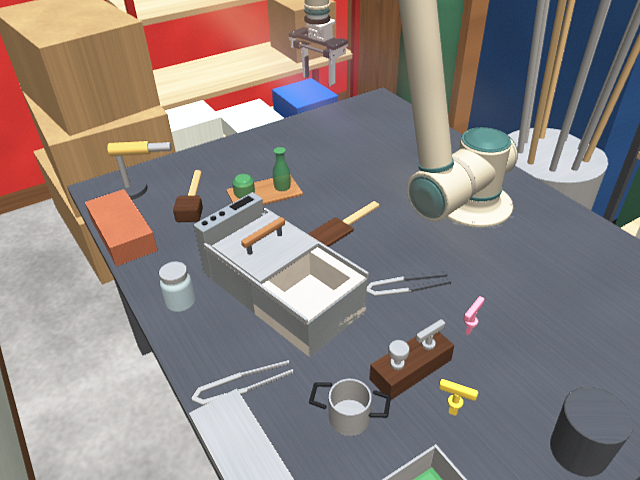

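View pics/top0.png

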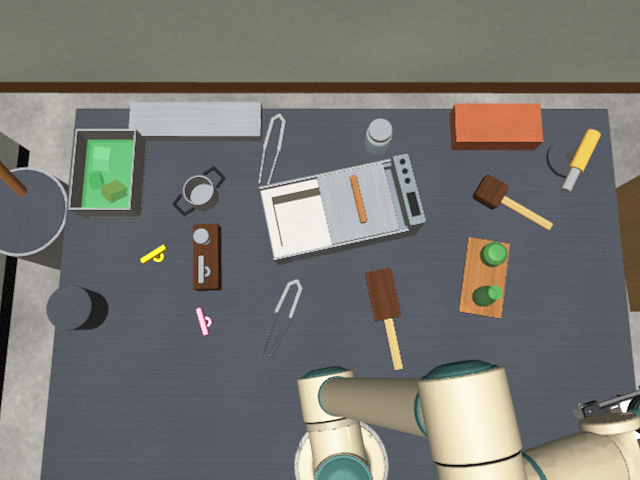

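The scene view shows three T-shaped keys: steel in the rack at (431,332), pink at (474,315) and yellow at (458,393). The steel one fits the description. The round-headed key at (399,352) stays. The paperweight is at (243,184), beside the vase at (281,170). The annealer is in the middle with its lid open. The network positions agree with both views, so I'll pick up the paperweight first.

```bash
cat > h.py <<'E'
from plant import r, gripper_to, inverse_kinematics, vision, models, telemetry
import cv2, numpy as np
from scipy.spatial.transform import Rotation as R
G=0.006  # grasp point ahead of TCP
def quat(th):
    q=(R.from_euler('z',th)*R.from_euler('x',np.pi)).as_quat(); return [q[3],q[0],q[1],q[2]]
def best(pos,th):
    """of th and th+pi, the one keeping joint 6 nearest its middle"""
    c=[(abs(j[5]),t) for t in (th,th+np.pi,th-np.pi) if (j:=inverse_kinematics(pos,quat(t))) is not None]
    return min(c)[1]
def marks(t,c): return [(np.round(d["at"],4).tolist(),round(d["score"],2)) for d in models.mark_of(t,c)][:3]
def shot(name):
    k=vision.get_calibration("wrist"); im=vision.snapshot("wrist"); cv2.imwrite(f"pics/{name}.png",im[:,:,::-1]); return im,k
def ray(k,uv,z):
    """world point at height z seen at pixel uv"""
    d=R.from_quat(np.roll(k["orientation"],-1)).apply([(uv[0]-k["cx"])/k["fx"],(uv[1]-k["cy"])/k["fy"],1])
    p=np.array(k["position"]); return p+d*(z-p[2])/d[2]
def st():
    print("t",telemetry.current_t(),"pos",np.round(telemetry.current_ee_pos(),4),"q",np.round(telemetry.current_joints(),2),"F",np.round(telemetry.current_wrist_force(),1),"open",round(telemetry.current_opening(),4),"ff",np.round(telemetry.current_finger_force(),1))
E
python3 - <<'E'
from h import *
p=[0.526,-0.396,0.25]; th=best(p,-0.276); print(th)
r.move_to(p,quat(th)); gripper_to(0.094,20)
shot("w_pw"); print(marks("paperweight","wrist"),marks("vase","wrist")); st()
E
```

```text
-0.276
[([0.5285, -0.3947, 0.0126], 0.7)] [([0.4184, -0.3643, 0.0112], 0.94)]
t 3.3167 pos [ 0.5256 -0.3965  0.2501] q [-0.75  0.39  1.28 -0.    1.47  1.1 ] F [ 0.3  0.  -0.2] open 0.0937 ff 0.0
```

Run:
```python
from h import *
r.move_l([0.528,-0.396,0.047],vel=0.2); gripper_to(0.03,20); st()
r.move_l([0.528,-0.396,0.28],vel=0.25)
p=[0.611,0.02,0.34]; th=best(p,0.2+np.pi/2); print(th)
r.move_to(p,quat(th)); st()
shot("w_kiln"); print([marks(t,"wrist") for t in ("kiln","hearth","lid_grip","paperweight")])
```

```text
t 5.0917 pos [ 0.5281 -0.3959  0.0473] q [-0.75  0.54  1.56  0.    1.04  1.1 ] F [-0.2  0.3  1.9] open 0.0612 ff 20.0
1.7707963267948965
t 7.75 pos [0.611  0.0191 0.3394] q [-0.08  0.3   1.21 -0.    1.63 -0.28] F [-0.6 -0.  -2.8] open 0.0609 ff 20.0
[[([0.6301, 0.0037, -0.0005], 0.76)], [([0.6091, 0.099, 0.0361], 0.74)], [], [([0.6131, 0.017, 0.3055], 0.63)]]
```

View pics/w_kiln.png

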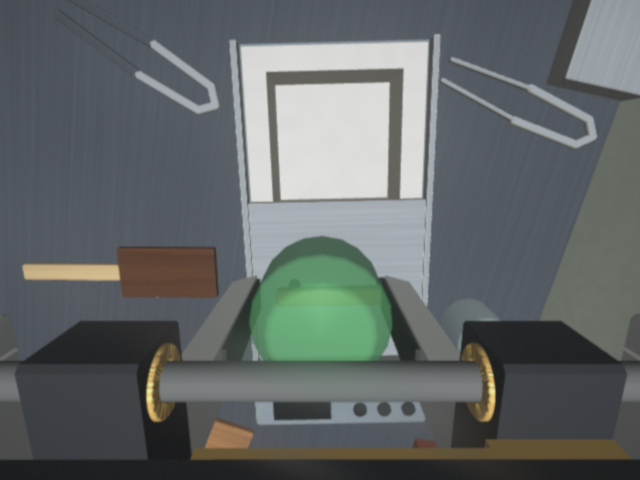

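The paperweight is in the gripper at (320,305). The chamber opening spans columns 267 to 403 with its far edge at row 70, and the lid's near edge is at row 201. I'll compute the yaw and the chamber edges.

Run:
```python
from h import *
k=vision.get_calibration("wrist")
print({a:np.round(b,3).tolist() for a,b in k.items()})
# lid front edge ends z .126; rim opening corners z .110; rail top edges z .122
for n,uv,z in [("lidL",(247,201),.126),("lidR",(430,199),.126),("openTL",(267,71),.11),("openTR",(403,69),.11),("openBL",(274,200),.11),("openBR",(400,200),.11),("floorTL",(276,84),.035),("floorTR",(390,82),.035),("railL0",(232,41),.122),("railL1",(246,200),.122),("railR0",(439,36),.122),("railR1",(431,200),.122)]:
    p=ray(k,uv,z); psi=0.2; d=p[:2]-[0.631,0.003]; c,s=np.cos(psi),np.sin(psi)
    print(n,np.round(p[:2],4),"kiln",np.round([c*d[0]+s*d[1],-s*d[0]+c*d[1]],4))
```

```text
{'fx': 375.432, 'fy': 375.432, 'cx': 320.4, 'cy': 245.029, 'position': [0.597, 0.089, 0.493], 'orientation': [0.122, 0.988, 0.099, 0.012]}
lidL [0.5356 0.0282] kiln [-0.0884  0.0437]
lidR [0.7108 0.0656] kiln [0.0907 0.0455]
openTL [0.5329 0.1508] kiln [-0.0668  0.1644]
openTR [0.6582 0.1778] kiln [0.0614 0.166 ]
openBL [0.5599 0.0321] kiln [-0.064   0.0426]
openBR [0.686  0.0575] kiln [0.0648 0.0425]
floorTL [0.5326 0.1515] kiln [-0.0669  0.1651]
floorTR [0.6591 0.1791] kiln [0.0625 0.167 ]
railL0 [0.5    0.1672] kiln [-0.0957  0.187 ]
railL1 [0.5339 0.0283] kiln [-0.0902  0.0441]
railR0 [0.681  0.2078] kiln [0.0897 0.1908]
railR1 [0.7133 0.0646] kiln [0.0929 0.044 ]
```

```bash
cat >> h.py <<'E'
PSI=0.218; O=np.array([0.631,0.003])
def kw(x,y): return O+R.from_euler('z',PSI).as_matrix()[:2,:2]@[x,y]
E
python3 - <<'E'
from h import *
x,y=kw(0,0.105); q=quat(PSI+np.pi/2)
r.move_l([x,y,0.3],rot=q,vel=0.2)
r.move_l([x,y,0.09],vel=0.15); st()
print(r.move_l([x,y,0.074],vel=0.05,guard=6), r.move_l([x,y,0.069],vel=0.02,guard=4)); st()
gripper_to(0.078); st()
r.move_l([x,y,0.26],vel=0.15)
g=kw(0,-0.02); r.move_l([*g,0.33],vel=0.25)
shot("w2"); print([marks(t,"wrist") for t in ("paperweight","hearth","lid_grip")]); st()
E
```

```text
t 10.175 pos [0.609  0.1055 0.0909] q [ 0.06  0.44  1.61 -0.    1.08 -0.16] F [-0.6 -0.  -2.4] open 0.0618 ff 20.0
False True
t 10.8667 pos [0.6088 0.1055 0.0722] q [ 0.06  0.46  1.64 -0.    1.04 -0.16] F [-0.5  0.6  4.8] open 0.0614 ff 20.0
t 11.35 pos [0.6072 0.1055 0.0703] q [ 0.06  0.46  1.64 -0.    1.04 -0.16] F [ 0.7 -0.2  0. ] open 0.0779 ff 0.0
[[([0.6113, 0.1052, 0.0354], 0.71)], [], [([0.6409, -0.04, 0.1565], 0.92), ([0.63, 0.0042, -0.003], 0.27)]]
t 13.6917 pos [ 0.6347 -0.0151  0.3291] q [-0.13  0.34  1.18 -0.    1.63 -0.35] F [-0.8  0.5 -0.5] open 0.078 ff 0.0
```

View pics/w2.png

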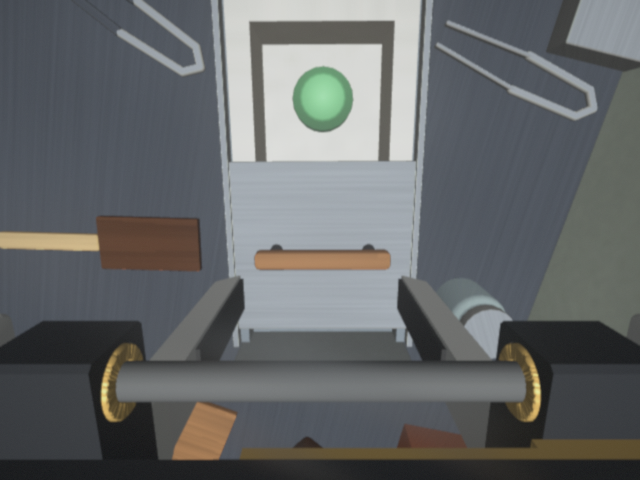

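The paperweight stands centred on the hearth at (323,100), and the lid's handle bar is at (322,260). Next I grip the bar and slide the lid shut.

Run:
```python
from h import *
k=vision.get_calibration("wrist"); p=ray(k,(322,260),0.16); print(p)
d=R.from_euler('z',-PSI).as_matrix()[:2,:2]@(p[:2]-O); print("grip in kiln",d)
g=kw(0,d[1]); th=best([*g,0.25],PSI); print(th)
r.move_to([*g,0.26],quat(th)); gripper_to(0.05,25)
print(r.move_l([*g,0.167],vel=0.12,guard=8)); gripper_to(0.005,25); st()
e=kw(0,d[1]+0.165)
print(r.move_l([*e,0.167],vel=0.08,guard=18)); st()
r.hold(0.3); st()
q=telemetry.current_ee_pos(); print("kiln",R.from_euler('z',-PSI).as_matrix()[:2,:2]@(np.array(q[:2])-O)-d)
```

```text
[ 0.64030763 -0.03742757  0.16      ]
grip in kiln [ 0.00034377 -0.04148376]
0.218
False
t 17.2417 pos [ 0.6401 -0.0378  0.1673] q [-0.17  0.41  1.46 -0.    1.27  1.19] F [ 0.2 -2.3  1.1] open 0.0157 ff 25.0
True
t 18.8333 pos [0.609  0.1003 0.1672] q [ 0.06  0.38  1.51 -0.01  1.25  1.41] F [ 0.4 -0.9  3.1] open 0.0157 ff 25.0
t 19.1333 pos [0.6091 0.0995 0.1672] q [ 0.05  0.38  1.51 -0.01  1.25  1.41] F [0.5 2.5 0.7] open 0.0161 ff 25.0
kiln [-0.00082561  0.14039234]
```

Run:
```python
from h import *
e=kw(0,0.11); print(r.move_l([*e,0.167],vel=0.03,guard=15)); st()
gripper_to(0.045); p=telemetry.current_ee_pos(); r.move_l([p[0],p[1],0.27],vel=0.15)
g=kw(0,-0.14); r.move_to([*g,0.28],quat(best([*g,0.28],PSI+np.pi/2))); st()
im,k=shot("w3"); np.save("k3.npy",k,allow_pickle=True); print([marks(t,"wrist") for t in ("keyhole","lid_grip","kiln")])
```

```text
True
t 19.4583 pos [0.609  0.1004 0.1671] q [ 0.06  0.38  1.51 -0.02  1.25  1.42] F [-0.2 -1.4  3.1] open 0.016 ff 25.0
t 22.625 pos [ 0.6612 -0.1333  0.2796] q [-0.3   0.41  1.18  0.    1.55 -0.52] F [-0.8 -0.1  0.6] open 0.0449 ff 0.0
[[([0.6515, -0.074, 0.1009], 0.84)], [], [([0.628, 0.0056, -0.0033], 0.81)]]
```

View pics/w3.png

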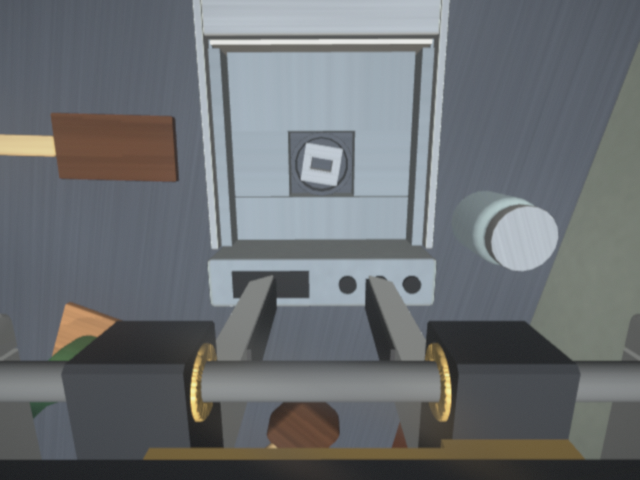

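The lid is over the chamber, with its edge near row 40. The keyhole is uncovered and its slot is at (322,164). I'll fit the slot here, then look again from closer in the tool orientation I'll use for insertion.

```bash
cat >> h.py <<'E'
def slot(im,k,uv,z,lo=110,w=22):
    """dark patch at uv inside the bright square: centre (world) and long-axis yaw"""
    u,v=map(int,uv); g=cv2.cvtColor(im,cv2.COLOR_RGB2GRAY)[v-w:v+w,u-w:u+w]
    g=cv2.resize(g,None,fx=4,fy=4,interpolation=cv2.INTER_CUBIC)
    n,l,s,c=cv2.connectedComponentsWithStats((g<lo).astype(np.uint8))
    i=l[2*w*2,2*w*2]; assert i>0,"centre not dark"
    box=cv2.minAreaRect(np.argwhere(l==i)[:,::-1].astype(np.float32)); pts=cv2.boxPoints(box)
    W=[ray(k,(p+.5)/4-.5+[u-w,v-w],z)[:2] for p in pts]; e1,e2=W[1]-W[0],W[2]-W[1]
    L=e1 if np.hypot(*e1)>np.hypot(*e2) else e2
    return np.mean(W,0),(np.arctan2(L[1],L[0])+np.pi/2)%np.pi-np.pi/2,np.hypot(*e1),np.hypot(*e2)
E
python3 - <<'E'
from h import *
k=np.load("k3.npy",allow_pickle=True).item(); im=cv2.imread("pics/w3.png")[:,:,::-1].copy()
for uv in ((212,38),(320,37),(430,37)):
    p=ray(k,uv,.126); print("lid edge kiln",R.from_euler('z',-PSI).as_matrix()[:2,:2]@(p[:2]-O))
c,a,*s=slot(im,k,(322,164),0.101); print(c,a,s,"kiln",R.from_euler('z',-PSI).as_matrix()[:2,:2]@(c-O))
th=a+np.pi; d=np.array([np.cos(th),np.sin(th)]); p=c-0.06*d
r.move_to([*p,0.20],quat(th)); r.hold(0.2); st()
im,k=shot("w4"); np.save("k4.npy",k,allow_pickle=True); print(marks("keyhole","wrist"))
E
```

```text
lid edge kiln [-0.08064958  0.01307144]
lid edge kiln [-0.00057527  0.01374951]
lid edge kiln [0.08088715 0.01375629]
[ 0.64841983 -0.07419469] 0.054293930379188726 [np.float64(0.007580484057515202), np.float64(0.01632539546483455)] kiln [ 0.00031207 -0.07913516]
t 24.2083 pos [ 0.7084 -0.0712  0.2005] q [-0.2   0.5   1.22 -0.    1.42 -1.82] F [ 0.9 -0.6 -0.5] open 0.0449 ff 0.0
[([0.6537, -0.0755, 0.1031], 0.59), ([0.6311, 0.0028, -0.0025], 0.47)]
```

View pics/w4.png

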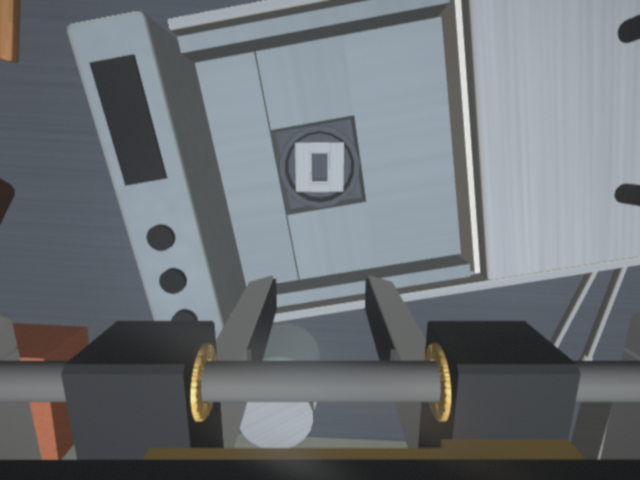

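Run:
```python
from h import *
k=np.load("k4.npy",allow_pickle=True).item(); im=cv2.imread("pics/w4.png")[:,:,::-1].copy()
for lo in (100,120,140): 
    c,a,*s=slot(im,k,(319,167),0.101,lo); print(c,a,s)
p=telemetry.current_ee_pos(); r.move_l([p[0],p[1],0.27],vel=0.2)
th=0.045+np.pi
r.move_to([0.533,0.353,0.20],quat(th)); r.hold(0.2); st()
im,k=shot("w5"); np.save("k5.npy",k,allow_pickle=True); print(marks("key","wrist"),marks("round_key","wrist"),marks("rack","wrist"))
cv2.imwrite("pics/w5c.png",cv2.resize(im[60:300,160:480,::-1],None,fx=2.4,fy=2.4,interpolation=cv2.INTER_CUBIC))
```

```text
[ 0.64846519 -0.07427595] 0.057358860353993624 [np.float64(0.00851338073121475), np.float64(0.01649628365161896)]
[ 0.64839109 -0.07427991] 0.05784190191999494 [np.float64(0.009491236315189212), np.float64(0.01730229263572508)]
[ 0.64839664 -0.07427963] 0.04818060393433399 [np.float64(0.017950224653943497), np.float64(0.010142630657871066)]
t 26.7083 pos [0.5338 0.3522 0.2001] q [ 0.47  0.39  1.41 -0.    1.34 -1.14] F [ 0.  -0.   0.2] open 0.0452 ff 0.0
[([0.4807, 0.3485, 0.0198], 0.84), ([0.3502, 0.3443, 0.0006], 0.73), ([0.5156, 0.4717, -0.0037], 0.56)] [([0.5619, 0.3578, 0.0137], 0.95)] [([0.5182, 0.3516, -0.0003], 0.78)]
```

View pics/w5c.png

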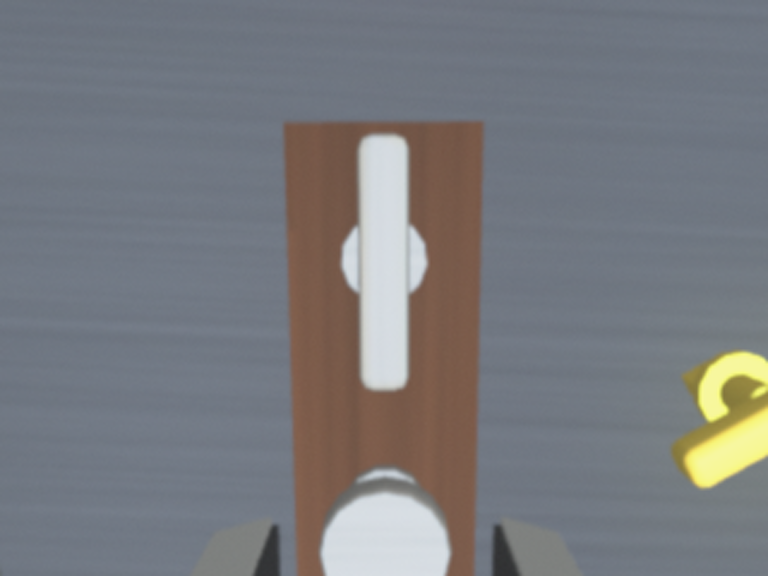

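The crop confirms the steel T-handled key in the rack, with its bar's centre at (320,169) in the full picture. The round-headed key is below it and the yellow look-alike is off to the right. Now I grasp it.

Run:
```python
from h import *
k=np.load("k5.npy",allow_pickle=True).item()
t=ray(k,(160+383.5/2.4,60+134/2.4),.103)[:2]; b=ray(k,(160+384.5/2.4,60+390/2.4),.103)[:2]
L=np.hypot(*(t-b)); c=(t+b)/2; a=np.arctan2(*(b-t)[::-1]); print(t,b,L,c,a)
assert abs(L-.07)<.006
th=a+np.pi; gripper_to(0.045,40)
r.move_l([*c,0.16],rot=quat(th),vel=0.15); print(r.move_l([*c,0.099],vel=0.1,guard=8)); st()
gripper_to(0.005,40); st()
r.move_l([*c,0.20],vel=0.12); r.move_l([*c,0.30],vel=0.25); st()
s=np.array([0.6484,-0.0745]); 
r.move_to([*s,0.28],quat(0.055+np.pi)); r.move_l([*s,0.192],vel=0.12); r.hold(0.2); st()
print(r.move_l([*s,0.150],vel=0.03,guard=5)); st()
```

```text
[0.44180474 0.34886592] [0.51032718 0.35213203] 0.06860023748136206 [0.47606596 0.35049897] 0.04762874733254779
False
t 28.5 pos [0.4767 0.3508 0.0995] q [ 0.52  0.4   1.66  0.    1.08 -1.1 ] F [-0.   1.1  0.6] open 0.0449 ff 0.0
t 29.0917 pos [0.4761 0.3504 0.0992] q [ 0.52  0.4   1.66 -0.    1.08 -1.1 ] F [ 0.4 -0.3  2.2] open 0.0138 ff 40.0
t 30.6333 pos [0.4755 0.3502 0.2986] q [ 0.52  0.27  1.34 -0.    1.53 -1.1 ] F [ 0.3 -0.4 -2.4] open 0.0138 ff 40.0
t 33.4 pos [ 0.6489 -0.0746  0.193 ] q [-0.22  0.41  1.39  0.    1.34 -1.85] F [-0.6 -0.1 -1.1] open 0.0137 ff 40.0
False
t 34.95 pos [ 0.6485 -0.0745  0.1502] q [-0.22  0.44  1.45 -0.    1.25 -1.85] F [ 0.4 -0.1 -0. ] open 0.0133 ff 40.0
```

Run:
```python
from h import *
print(r.move_l([0.6484,-0.0745,0.146],vel=0.02,guard=8)); st()
z=telemetry.current_ee_pos()[2]; th0=0.055+np.pi
for d in (0.25,0.5,0.75,0.95,1.05,1.1,1.15):
    r.move_to([0.6484,-0.0745,max(z-0.0005,0.1485)],quat(th0-d))
    q=np.roll(telemetry.current_tool_rot(),-1); x=R.from_quat(q).apply([1,0,0]); y=np.arctan2(x[1],x[0])
    print(d,"turned",round((th0-y)%(2*np.pi),3),"T",np.round(telemetry.current_torque(),2),"F",np.round(telemetry.current_wrist_force(),1),"q6",round(telemetry.current_joints()[5],2))
st()
```

```text
True
t 35.1583 pos [ 0.6485 -0.0745  0.1502] q [-0.22  0.44  1.45 -0.    1.25 -1.85] F [-0.3 -0.3  5.1] open 0.0138 ff 40.0
0.25 turned 0.247 T [-0.24  0.2  -0.02] F [-1.3 -1.4  1.9] q6 -1.6
0.5 turned 0.495 T [-0.39  0.22  0.05] F [-1.7 -2.2  3.8] q6 -1.35
0.75 turned 0.745 T [-0.45  0.21 -0.02] F [-2.  -2.2  5.2] q6 -1.1
0.95 turned 0.946 T [-0.42  0.18 -0.01] F [-1.9 -1.2  4.5] q6 -0.9
1.05 turned 1.046 T [-0.4   0.26  0.02] F [-2.4 -2.1  6.8] q6 -0.8
1.1 turned 1.096 T [-0.45  0.26  0.02] F [-1.1 -1.9  6.3] q6 -0.75
1.15 turned 1.146 T [-0.41  0.23  0.06] F [-1.  -1.5  5.8] q6 -0.7
t 37.2667 pos [ 0.6487 -0.0747  0.1502] q [-0.22  0.44  1.45 -0.    1.25 -0.7 ] F [-1.  -1.5  5.8] open 0.0137 ff 40.0
```

The shoulder is seated, but the stop hasn't been felt yet. The slot's play allows about 0.15 rad of lag, so I'll keep turning until the moment rises.

Run:
```python
from h import *
th0=0.055+np.pi; t0=telemetry.current_torque()[2]
for d in np.arange(1.18,1.46,0.03):
    r.move_to([0.6484,-0.0745,0.1495],quat(th0-d)); r.hold(0.1)
    x=R.from_quat(np.roll(telemetry.current_tool_rot(),-1)).apply([1,0,0]); T=telemetry.current_torque()[2]
    print(round(d,2),"turned",round((th0-np.arctan2(x[1],x[0]))%(2*np.pi),3),"Tz",round(T,3))
    if abs(T-t0)>0.4: break
st()
```

```text
1.18 turned 1.176 Tz 0.005
1.21 turned 1.206 Tz -0.024
1.24 turned 1.236 Tz -0.002
1.27 turned 1.266 Tz 0.016
1.3 turned 1.295 Tz 0.11
1.33 turned 1.325 Tz 0.307
1.36 turned 1.354 Tz 0.475
t 39.7167 pos [ 0.6486 -0.0746  0.1502] q [-0.22  0.44  1.45 -0.    1.25 -0.49] F [-0.8 -1.4  5.8] open 0.0135 ff 40.2
```

Run:
```python
from h import *
gripper_to(0.05); p=telemetry.current_ee_pos(); r.move_l([p[0],p[1],0.24],vel=0.1)
th=PSI+np.pi/2; g=kw(0,-0.15); r.move_to([*g,0.30],quat(best([*g,0.30],th))); r.hold(0.2); st()
im,k=shot("w6"); np.save("k6.npy",k,allow_pickle=True); print(marks("key","wrist"),marks("keyhole","wrist"))
cv2.imwrite("pics/w6c.png",cv2.resize(im[0:240,160:480,::-1],None,fx=2.4,fy=2.4,interpolation=cv2.INTER_CUBIC))
```

```text
t 42.1667 pos [ 0.6626 -0.142   0.2983] q [-0.31  0.41  1.13  0.    1.6  -0.53] F [-0.5 -0.2  0.3] open 0.0502 ff 0.0
[([0.6502, -0.076, 0.0706], 0.63)] [([0.6546, -0.073, 0.1006], 0.69), ([0.651, -0.074, 0.0711], 0.25), ([0.4201, -0.3668, 0.0088], 0.24)]
```

View pics/w6c.png

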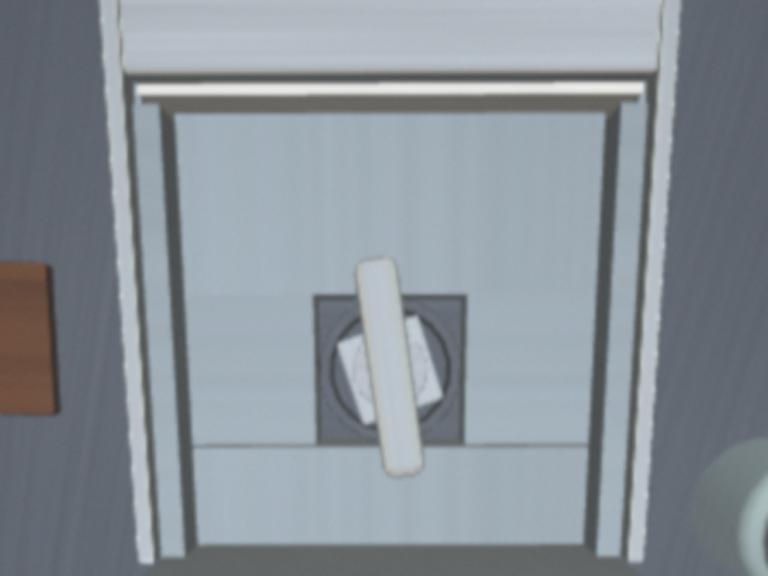

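The key is seated upright in the keyhole, its bar running from (376,258) to (403,475) in the crop. The cylinder's square is turned about 1.26 rad, so it is at the stop. The lid's edge is where it should be when shut, and the arm is clear of everything. Handing in.

```bash
python3 -c "
from h import *
print(r.sign_off()); st()"
```

```text
the job is handed in; nothing more can be done
None
the job is handed in; nothing more can be done
```

I handed the job in at about 42 s of the 72 s allowed. By the pictures and force readings, the paperweight stands on the hearth under the shut lid, and the T-handled key is fully down and turned to its stop; the judge's result was not shown.

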